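# Slide a sample cuvette into the photometer beam and hold it at the click

### The arm

A 7-joint arm with a two-finger parallel gripper is mounted at the origin on a cart in front of the work surface, level with it; the furniture and walls round the work are solid. World frame = base frame: x ahead of the robot, y to its left, z up, the work surface at z = 0. Lengths are in m, angles in rad, forces in N, time in s.
With the tool pointing down it reaches from about 0.4 to 0.875 m from the base axis. Payload 6.5 kg.
Tool frame: the origin (TCP) lies between the finger pads, 19 mm behind the fingertips; this is the grasp point; z points along the fingers, y is the line along which they close (so a half turn about z gives the same grasp; the last joint's range is limited). The gripper opens to 88 mm and grips with 3 to 60 N. Pads are 18 mm wide; open, the fingers measure 123 mm over their backs; the gripper's body (75 mm by 187 mm) begins 45 mm behind the grasp point.
Start: joints at [-1.178, 0.536, -0.004, 1.538, 0.003, 1.067, -0.071], TCP at [0.288, 0.583, 0.257] pointing down, gripper open.
Joint ranges: [-2.7, 2.7], [-0.37, 2.16], [-1.27, 1.26], [0.24, 2.4], [-1.31, 4.45], [0.19, 1.91], [-2.76, 2.76]. Speed limits (rad/s): [2.39, 2.39, 3.14, 3.14, 3.14, 3.14, 3.14].

### API

Orientations are given as a unit quaternion [w, x, y, z].
In Python, from cell import robot gives the robot as it stands. Calls block until the motion is done:
- robot.move_to(position, orientation): joint-space move of the TCP to a pose.
- robot.move_linear(position, attitude=None, speed=0.15): straight line of the TCP; attitude=None keeps the orientation; speed is the mean speed in m/s.
- robot.movej(angles): joint-space move.
- robot.grip(opening, grasp_force=None): opening from 0.0 (shut) to 1.0 (fully open); grasp_force is the grip in N (None keeps the last); returns when the fingers have stopped.
- robot.wait(seconds).
- robot.inverse_kinematics(position, orientation): joint angles nearest the present ones, or None.
- robot.capture(name): name is "scene" or "top"; returns a dict with "img" (384x512x3 uint8, blue, green, red), "depth" (384x512 float32, m along the optical axis (not along the pixel's ray), 0 where there is no reading), "vfov" (degrees; the focal length in pixels is half the picture's height over the tangent of half this angle, whatever the lens; pixels are square), "cx", "cy" (the principal point, pixels), "pose" (4x4, takes a point from camera to world coordinates). Camera axes: x right, y up, looking along -z (the intrinsics and any distortion apply to the point x, -y, -z); pixel columns grow to the right and rows downward; lengths in m; the calibration is good to about 2 mm. A picture is of the moment at which its call begins.
A pose or a line that the arm cannot do raises robot.PlanningError and nothing moves.
- robot.hand_in(): hands the job in; it is judged then, once.
Readings, each from a call of its own:
- robot.current_time(): time.
- robot.current_joint_pos(): joint angles.
- robot.current_joint_vel(): joint speeds.
- robot.current_joint_efforts(): joint torques, N m.
- robot.current_ee_pos(): TCP position.
- robot.current_orientation(): TCP orientation.
- robot.current_wrist_force(): force on the tool from outside, world axes, zero at the start.
- robot.current_torque(): the same for the moment, N m.
- robot.current_width(): opening from 0.0 (shut) to 1.0 (fully open).
- robot.current_grip_force(): force on a finger pad.
Only numpy, scipy, OpenCV 4.12 (cv2) and the standard library are available. Lean on these libraries where they do the work, as an engineer would, in place of code of your own. Each camera call takes 0.05 s, during which the arm holds its last target. There are 200 camera calls.

### The job

Bring the sample into the photometer's beam: lift the square glass cuvette out of the blue rack with a gentle grip (never over 40 N a finger), stand it fully down in the empty nest of the cell slide with its clear windows facing lamp and detector, and let go. Then grip the slide's black knob and push the slide along its rail, past the reference cell's click, until the ball clicks into the nest's notch and the cuvette stands in the beam. Finish with the hand closed on the knob, holding the slide still in that notch, and leave the rack, its two round vials, the beaker and the flask where they stand.

Things in the scene. Friction and masses are not known exactly. Their poses are not given: they have to be found in the camera images.
- stage: fixed grey base plate 124 x 400 x 10 mm with a steel rail along its y axis; origin at the centre of its underside, on the bench. Its x axis is the direction of the light beam, square to the rail; z up. The cell slide runs on the rail: loading end at +y, photometer head nearer the -y end
- slide: cell slide on the rail, 0.4 kg, axes as the stage's; origin 10 mm under the nest's floor. It moves only along the stage's y (0.18 m toward -y), dragging 1 N (3 N while its tapered front lifts the ball). Its near edge has two V notches 10 mm wide, 44 mm apart: first the reference cell's, then the nest's. A spring ball in the head drops into them: drawn in over 4 mm, 5 to 7 N along the rail to leave
- nest (a point): centre of the nest's floor, 33 mm above the bench. Nest: black block 30 x 30 mm on the slide with a square hole 15 x 15 mm, 14 mm deep, chamfered, mouth 47 mm above the bench, sides parallel to the stage's axes. The fixed reference cell (black, 16 x 18 mm, top 75 mm above the bench) is 44 mm from it toward the head, the knob 100 mm away on the other side
- grip (a point): point on the axis of the slide's upright black knob at half height, 57 mm above the bench. The knob is round, knurled, 20 mm in diameter, 34 to 76 mm above the bench, rigid with the slide, 100 mm from the nest in the stage's +y direction
- beam (a point): middle of the beam, 60 mm above the bench over the rail, midway between the two posts of the fixed photometer head (posts 40 mm wide along the rail, 56 mm between them, tops 85 mm above the bench; finned lamp behind, detector tube in front). Its place along the rail varies. The ball is in line with it: it sits in the nest's notch when the nest is right under this point, with no push left
- cuvette: loose square glass cuvette 12.5 x 12.5 x 45 mm, 15 g, with a 10 mm white stopper on top (3.5 mm high); origin at the centre of its underside, z up. Clear windows on its +x and -x faces, frosted white +y and -y faces to hold it by. It stands in a rack cell, underside 3 mm above the bench, axes within 0.6 rad of the stage's. Over 40 N a finger (80 N in all) breaks it; 20 N is a good grip
- rack: loose blue vial rack 65 x 107 x 26 mm, origin at the centre of its underside; 3 x 5 open cells of about 18 mm, floor 3 mm, walls 23 to 26 mm high. Its long side (y) points roughly along the world's x; the cuvette and two vials stand in the first, middle and last cell of the middle row, 41 mm apart, in any order
- vial_a: loose round screw-cap vial, 15 mm diameter, 44 mm high, in the rack; leave it
- vial_b: loose round screw-cap vial like the other, in the rack; leave it
- beaker: small glass beaker, 44 mm diameter, 57 mm high, standing on the bench; origin at the centre of its underside; leave it
- flask: conical flask, 77 mm diameter, 155 mm high, standing on the bench; origin at the centre of its underside; leave it

How it is judged:
On the way, in this order (a step that is already met when the one before it is completed fails the run):
1. the cuvette is lifted out of the rack (height (world z) of cuvette above 0.05 m), for 0.1 s.
2. the cuvette stands fully down in the nest, let go, while the slide is still outside the head (distance between cuvette and nest below 0.004 m and angle between cuvette's own z axis and vertical below 0.12 rad and angle between the x axis of cuvette and the x axis of stage, either way round below 0.25 rad and contact force between the fingers and cuvette below 0.1 N and horizontal distance between nest and beam above 0.05 m), for 0.2 s.
At the end, for the whole second after the job is handed in: slide at rest, its nest within 2.5 mm horizontally of the beam's middle, fingers on it with over 3 N, TCP within 45 mm of the knob's grip point; cuvette untouched and upright in the nest, underside within 4 mm of the nest floor's centre, windows square to the beam within 0.25 rad (horizontal distance between nest and beam below 0.0025 m and linear speed of slide below 0.01 m/s and contact force between the fingers and slide above 3 N and distance between the grasp point and grip below 0.045 m and distance between cuvette and nest below 0.004 m and angle between cuvette's own z axis and vertical below 0.12 rad and angle between the x axis of cuvette and the x axis of stage, either way round below 0.25 rad and contact force between the fingers and cuvette below 0.1 N); the arm keeps its last pose, push and grip.
It fails at once if the cuvette is gripped with more than 40 N a finger, 80 N in all (contact force between the fingers and cuvette above 80 N).
It fails at once if the cuvette is tipped over (angle between cuvette's own z axis and vertical above 0.7 rad).
It fails at once if the rack is shifted by more than 25 mm (distance of rack from where it was at the start of the episode above 0.025 m).
It fails at once if a vial is moved by more than 25 mm (distance of any of vial_a, vial_b from where it was at the start of the episode above 0.025 m).
It fails at once if the beaker or the flask is moved by more than 25 mm (distance of any of beaker, flask from where it was at the start of the episode above 0.025 m).
It also fails if it takes over 61 s, if anything falls off the work surface, if the arm or the gripper's body presses on something with over 40 N, if the wrist force passes 120 N, or if a joint passes its speed limit or range.

## Working session

There is one attempt and no reset: what is moved stays moved. The work goes in short steps, each a Python script; the robot and the scene stay as the last script left them, time stands still between calls to the robot, and variables do not carry over. Pictures are saved under pics/ and viewed, at most 10 in all, crops included, and the job is handed in when it is done.

```bash
mkdir -p pics; ls; python3 - <<'E'
from cell import robot
import cv2,numpy as np
for n in("scene","top"):
    c=robot.capture(n); cv2.imwrite(f"pics/{n}0.png",c["img"]); np.savez(f"{n}0.npz",**c)
    print(n,c.keys(),c["vfov"],c["cx"],c["cy"],np.round(c["pose"],3).tolist(),{k:v for k,v in c.items() if k not in("img","depth","pose")})
print(robot.current_time(),robot.current_orientation(),robot.current_ee_pos())
E
```

```text
pics
scene dict_keys(['img', 'depth', 'vfov', 'cx', 'cy', 'pose']) 49.14238104486077 261.4442077614125 188.65553323827945 [[0.803, 0.278, -0.527, -0.273], [-0.596, 0.383, -0.706, -1.067], [0.006, 0.881, 0.473, 0.768], [0.0, 0.0, 0.0, 1.0]] {'vfov': 49.14238104486077, 'cx': 261.4442077614125, 'cy': 188.65553323827945}
top dict_keys(['img', 'depth', 'vfov', 'cx', 'cy', 'pose']) 47.93722328483495 257.2231866519164 194.0226217651571 [[-0.02, 0.98, -0.197, 0.193], [-1.0, -0.02, 0.001, 0.027], [-0.003, 0.197, 0.98, 1.526], [0.0, 0.0, 0.0, 1.0]] {'vfov': 47.93722328483495, 'cx': 257.2231866519164, 'cy': 194.0226217651571}
0.1 [-1.26831591e-04  2.27357265e-01  9.73811101e-01 -7.72612394e-04] [0.2876489  0.58231057 0.25663672]
```

View pics/top0.png

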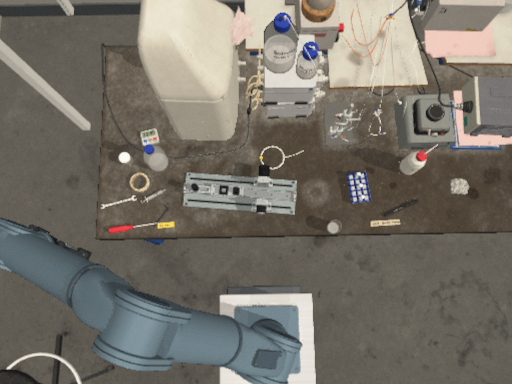

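View pics/scene0.png

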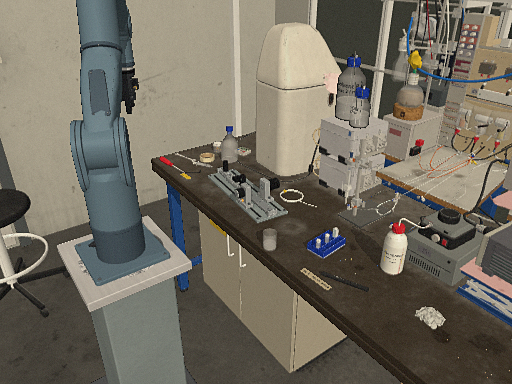

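The top view shows the stage at columns 185-297, rows 172-214, with the knob near (193,190) and the head near (263,190). The rack is at (358,187), the beaker at (333,227) and the flask near (155,157). I'll enlarge these areas.

```bash
cat > h.py <<'E'
import numpy as np,cv2
def cloud(c):
    H,W=c["depth"].shape; f=H/2/np.tan(np.radians(float(c["vfov"]))/2)
    v,u=np.mgrid[:H,:W]; d=c["depth"]
    p=np.stack([(u-c["cx"])/f*d,-(v-c["cy"])/f*d,-d],-1)
    return p@c["pose"][:3,:3].T+c["pose"][:3,3]
def proj(c,P):
    H=384; f=H/2/np.tan(np.radians(float(c["vfov"]))/2)
    q=(np.atleast_2d(P)-c["pose"][:3,3])@c["pose"][:3,:3]
    return np.stack([c["cx"]-f*q[:,0]/q[:,2],c["cy"]+f*q[:,1]/q[:,2]],-1)
E
python3 - <<'E'
import numpy as np,cv2
from h import *
t=np.load("top0.npz");s=np.load("scene0.npz")
a=cv2.resize(t["img"][165:220,178:305],None,fx=6,fy=6,interpolation=cv2.INTER_CUBIC)
b=cv2.resize(t["img"][165:207,340:380],None,fx=6,fy=6,interpolation=cv2.INTER_CUBIC)
d=cv2.resize(s["img"][225:262,300:352],None,fx=6,fy=6,interpolation=cv2.INTER_CUBIC)
m=np.zeros((600,800,3),np.uint8)
m[:a.shape[0],:a.shape[1]]=a; m[335:335+b.shape[0],:b.shape[1]]=b;m[335:335+d.shape[0],300:300+d.shape[1]]=d
cv2.imwrite("pics/m1.png",m)
e=cv2.resize(s["img"][155:225,200:295],None,fx=8,fy=8,interpolation=cv2.INTER_CUBIC)
cv2.imwrite("pics/m2.png",e)
for n,c in(("top",t),("scene",s)):
    P=cloud(c); np.save(n+"P.npy",P)
    for lo,hi in((.02,.035),(.035,.06),(.06,.09)):pass
P=cloud(t)
np.set_printoptions(linewidth=250)
print((P[176:208:1,184:300:2,2]*1000).round().astype(int)[::2])
print("rack");print((P[168:206,345:372,2]*1000).round().astype(int)[::2])
for u,v in((193,190),(263,190),(358,187),(333,227),(155,157),(200,205)):print(u,v,P[v,u].round(3))
E
```

```text
[[   5    3   13    6   15   14   10    8   15    9    9    7    4   10   14   15    3   12    7    8   11   16   10   11    8   11    1   -1    3   -6   -1   -6   -1   -6    1    2   -3   66   77   74   75   80   70   -2    3    5   -1    9   -3
     5    0    3    4    0    1    1    9   -1]
 [   0    8    9   12    5   12   14   11    9    6   11   15   15    4   11   13    9    7    8   10   12    9    7   10   10    6    9   15    7    5   12    9    9    9   14    8   15   88   79   84   88   82   86    4   -4   -4    4   -2   -2
     7    0    2    7    2    2   -2   -2    8]
 [  -4   11   12    8   10   15   10   12   11   13   11    8   11   14   11   10   10   15    7    7   16   12   10   13   14    3   16   15   10    6   11   14    8    5    6   23   23   82   84   87   79   83   87   13   20   11   12   10   15
    12   10   12   12    9   -2    1    5   -5]
 [   0   15   17   13    8   20   20    8    1   12   11    6   16    8   15    7    9    8   11   10   13   14    8   13   10    9   14   16    9   13    9    6    9    1    9   20   27   81   90   78   85   88   8
[... 5722 characters left out ...]
   -1    7   32    6    6   -1    4    5   24   28   31   44   43   45   28   -5    3    1    4   12   20    2]
 [   1    3    0    0    3   -6   -2   19   29    9    1    8    3   21   29   14   21    8    2   24    2   25   23   19   26   15    5]
 [  -4    2    2   -2   -4   -1   -6    7   28   20   29   27   17   12    7   10    1    4   -1   -1   -3   -2    3    6   -6   -2   -5]
 [  -4    2   -3   -6   -3   -5   -1    4   -5    1    5    2   -2   -4   -1    3    4   -1   -1    4   -7    1    1   -2   -5    0    4]]
193 190 [0.513 0.252 0.026]
263 190 [0.511 0.004 0.013]
358 187 [ 0.51  -0.331  0.037]
333 227 [ 0.373 -0.239  0.017]
155 157 [0.614 0.371 0.107]
200 205 [0.462 0.23  0.007]
```

View pics/m1.png

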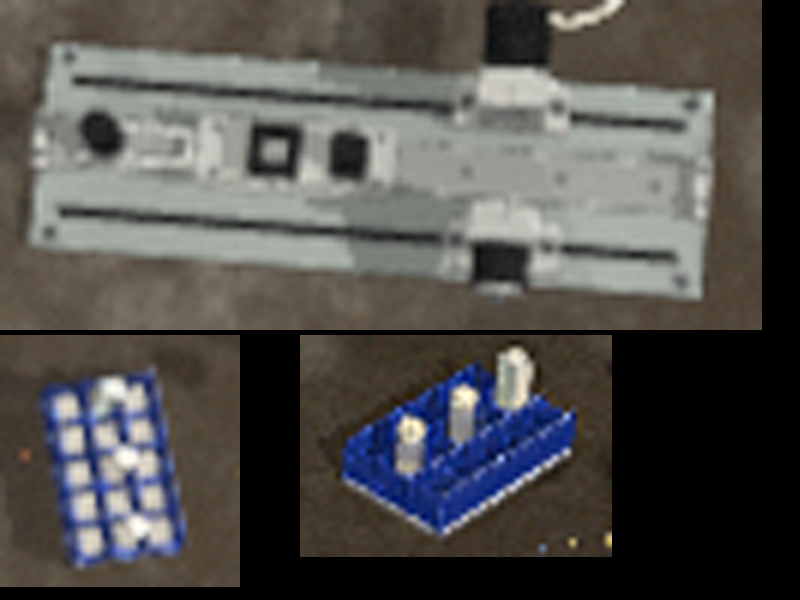

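View pics/m2.png

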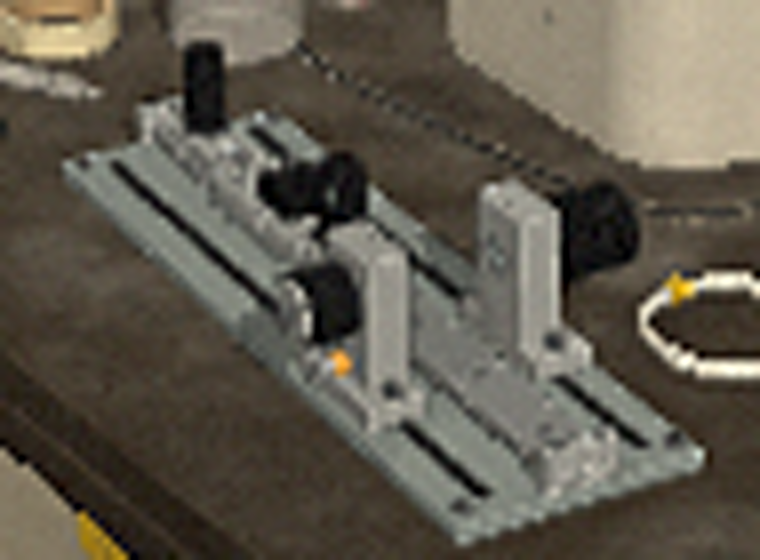

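The m1 crop shows the nest at crop (274,150), the reference cell at (348,155), the knob at (102,132) and the posts at about (510,95) and (500,225). The squarish, glassy cuvette is in the far rack cell, the +x end, near crop (112,392). I'll fit the stage, rack, cuvette and slide poses from both views.

```bash
cat > fit.py <<'E'
import numpy as np,cv2
from h import *
from scipy.optimize import least_squares
t=np.load("top0.npz");s=np.load("scene0.npz")
up=lambda L,k,u0,v0:[(u0+(x+.5)/k-.5,v0+(y+.5)/k-.5) for x,y in L]
def rectpts(p,lx,ly,z):
    c,n=np.cos(p[2]),np.sin(p[2]);R=np.array([[c,-n],[n,c]])
    L=np.array([[lx,ly],[lx,-ly],[-lx,-ly],[-lx,ly]])/2   # +x+y, +x-y, -x-y, -x+y
    return np.c_[L@R.T+p[:2],np.full(4,z)]
def fit(x0,lx,ly,obs):  # obs list (cam,z,pts)
    f=lambda p:np.concatenate([(proj(c,rectpts(p,lx,ly,z))-np.array(q)).ravel() for c,z,q in obs])
    r=least_squares(f,x0);return r.x,f(r.x).reshape(-1,2)
tq=up([(52,42),(714,92),(702,298),(30,245)],6,178,165)
sq=up([(258,112),(706,455),(462,545),(63,165)],8,200,155)
for n,o in(("top",[(t,.01,tq)]),("scene",[(s,.01,sq)]),("both",[(t,.01,tq),(s,.01,sq)])):
    p,r=fit([.5,.08,0],.124,.4,o);print("stage",n,p.round(4),r.round(1).tolist())
# point on px at height z
def at(c,px,z):
    f=192/np.tan(np.radians(float(c["vfov"]))/2)
    d=c["pose"][:3,:3]@np.array([(px[0]-c["cx"])/f,-(px[1]-c["cy"])/f,-1]);o=c["pose"][:3,3]
    return (o+d*(z-o[2])/d[2])[:2]
if __name__=="__main__":
    for n,q,z in(("knobtop",(102,128),.076),("nest",(274,150),.047),("ref",(348,155),.075),("post+x",(516,72),.085),("post-x",(500,218),.085)):
        print(n,at(t,up([q],6,178,165)[0],z).round(4))
    for n,q in(("knobtop",(204,50)),):print(n,"scene",at(s,up([q],8,200,155)[0],.076).round(4))
    rq=up([(152,373-335),(182,546-335),(80,566-335),(42,388-335)],6,340,165)
    # image right=-y world; rack y ~ world x : corners order by local(+x+y..)with yaw~-1.57
    print("rack",at(t,rq[0],.026),[at(t,q,.026).round(4).tolist() for q in rq])
    for n,q in(("cuv",(112,388-335)),("v1",(125,457-335)),("v2",(137,527-335))):print(n,at(t,up([q],6,340,165)[0],.047).round(4))
    for n,q in(("cuv",(517,353-335)),("v1",(463,393-335)),("v2",(410,428-335))):print(n,"scene",at(s,up([(q[0]-300,q[1])],6,300,225)[0],.047).round(4))
E
python3 fit.py
python3 - <<'E'
import numpy as np,cv2
t=np.load("top0.npz");s=np.load("scene0.npz")
K=dict(fx=20,fy=20,interpolation=cv2.INTER_LANCZOS4)
a=cv2.resize(s["img"][224:246,326:346],None,**K);b=cv2.resize(t["img"][165:187,350:368],None,**K)
m=np.zeros((440,780,3),np.uint8);m[:,:400]=a;m[:,410:770]=b;cv2.imwrite("pics/m3.png",m)
E
```

```text
stage top [ 0.5037  0.0865 -0.0985] [[0.1, 0.1], [0.1, 0.2], [-0.0, -0.2], [-0.1, -0.1]]
stage scene [ 0.5002  0.0786 -0.0863] [[1.4, 0.3], [0.1, 0.3], [-0.1, -0.9], [-1.4, 0.5]]
stage both [ 0.5035  0.0847 -0.0929] [[0.5, 0.5], [0.5, -0.1], [0.6, -0.5], [0.5, 0.3], [1.5, -0.4], [-0.5, -0.6], [-0.7, -2.0], [-1.2, -0.3]]
knobtop [0.517  0.2394]
nest [0.5083 0.1432]
ref [0.4986 0.0986]
post+x [0.543  0.0016]
post-x [0.4583 0.0125]
knobtop scene [0.5197 0.237 ]
rack [ 0.57069595 -0.36253121] [[0.5707, -0.3625], [0.4655, -0.3729], [0.4548, -0.3122], [0.5628, -0.2964]]
cuv [ 0.5568 -0.333 ]
v1 [ 0.5152 -0.3378]
v2 [ 0.4734 -0.342 ]
cuv scene [ 0.5643 -0.332 ]
v1 scene [ 0.516  -0.3418]
v2 scene [ 0.4735 -0.3482]
```

View pics/m3.png

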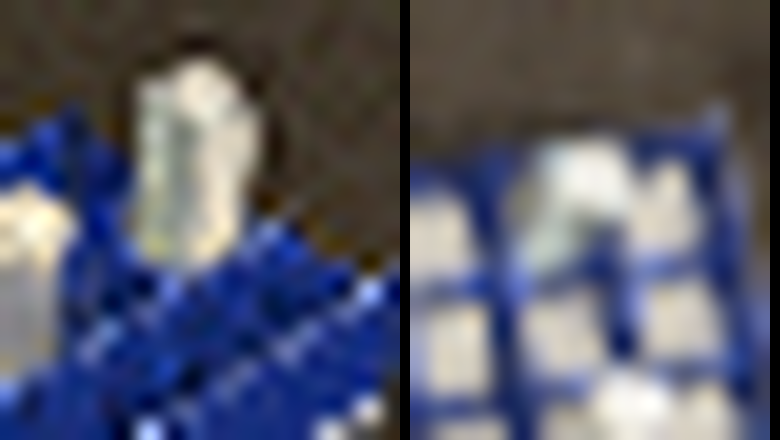

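The m3 crop shows the cuvette with a clear face on the left at columns 140-190 and a frosted face on the right at 190-255. That puts its yaw near -0.19 rad. The stopper is at (200,88) in the scene half and (597,178) in the top half. First I'll use the gripper to centre on the knob mechanically, which ties the stage to the robot frame.

```bash
cat >> h.py <<'E'
SY=-0.0985
def Q(a): return np.array([0,np.cos(a/2),np.sin(a/2),0])
def best(robot,p,a):
    "tool-down quaternion at yaw a or a+pi, whichever keeps joint 7 nearest zero"
    o=[(abs(j[6]),b) for b in(a,a+np.pi) if (j:=robot.inverse_kinematics(p,Q(b))) is not None]
    print("ik",[(round(x,2),round(b,2)) for x,b in o]); return Q(min(o)[1])
def st(robot,m=""):
    print(m,"t%.1f"%robot.current_time(),"ee",np.round(robot.current_ee_pos(),4),"F",np.round(robot.current_wrist_force(),1),"w%.1fmm"%(88*robot.current_width()),"g%.1f"%robot.current_grip_force())
E
python3 - <<'E'
from cell import robot
from h import *
import fit
print("cuv top",fit.at(fit.t,(358.85,173.4),.0515),"scene",fit.at(fit.s,(335.5,227.9),.0515))
k=np.array([.518,.239])
q=best(robot,[*k,.16],SY)
robot.move_to([*k,.14],q); st(robot,"above")
robot.move_linear([*k,.065],speed=.15); st(robot,"down")
robot.grip(0,5); st(robot,"ygrip")
k=robot.current_ee_pos()[:2]
robot.grip(.6); robot.move_linear([*k,.10])
robot.move_to([*k,.10],best(robot,[*k,.10],SY+np.pi/2))
robot.move_linear([*k,.065]);robot.grip(0,5); st(robot,"xgrip")
robot.grip(.6); robot.move_linear([*robot.current_ee_pos()[:2],.16],speed=.3); st(robot,"up")
E
```

```text
stage top [ 0.5037  0.0865 -0.0985] [[0.1, 0.1], [0.1, 0.2], [-0.0, -0.2], [-0.1, -0.1]]
stage scene [ 0.5002  0.0786 -0.0863] [[1.4, 0.3], [0.1, 0.3], [-0.1, -0.9], [-1.4, 0.5]]
stage both [ 0.5035  0.0847 -0.0929] [[0.5, 0.5], [0.5, -0.1], [0.6, -0.5], [0.5, 0.3], [1.5, -0.4], [-0.5, -0.6], [-0.7, -2.0], [-1.2, -0.3]]
cuv top [ 0.55573007 -0.33399499] scene [ 0.55714962 -0.33738246]
ik [(np.float64(1.77), -0.1), (np.float64(0.96), 3.04)]
above t1.7 ee [0.5178 0.2405 0.1403] F [-0.1 -0.2 -0.3] w88.1mm g0.0
down t2.3 ee [0.5183 0.2396 0.0655] F [ 0.6 -0.3 -0.3] w87.9mm g0.0
ygrip t3.4 ee [0.518  0.2392 0.065 ] F [ 0.1  0.8 -1. ] w19.6mm g5.0
ik [(np.float64(0.28), 1.47), (np.float64(2.22), 4.61)]
xgrip t6.5 ee [0.5188 0.2393 0.0654] F [ 2.3 -0.   0.5] w19.8mm g5.0
up t7.6 ee [0.5183 0.2395 0.1609] F [ 0.8 -0.  -1. ] w52.9mm g0.0
```

```bash
python3 - <<'E'
from cell import robot
from h import *
c=np.array([.5562,-.3355]);a=-.16
q=best(robot,[*c,.12],a)
robot.move_to([*c,.13],q); st(robot,"above")
robot.grip(.5)
robot.move_linear([*c,.0485],speed=.15); st(robot,"down")
robot.grip(0,8); st(robot,"g8"); robot.grip(0,18); robot.wait(.2); st(robot,"g18")
robot.move_linear([*c,.13],speed=.15); robot.wait(.1); st(robot,"lift")
for n in("scene","top"):
    k=robot.capture(n); np.savez(n+"1.npz",**k)
t=np.load("top1.npz");s=np.load("scene1.npz")
u,v=proj(s,[*c,.12])[0].astype(int); x,y=proj(t,[*c,.05])[0].astype(int)
K=dict(interpolation=cv2.INTER_CUBIC)
A=cv2.resize(s["img"][v-22:v+33,u-25:u+25],(500,550),**K);B=cv2.resize(t["img"][y-25:y+30,x-13:x+12],(250,550),**K)
cv2.imwrite("pics/m4.png",np.hstack([A,B]));print(u,v)
E
```

```text
ik [(np.float64(0.73), -0.16), (np.float64(1.95), 2.98)]
above t9.7 ee [ 0.5572 -0.3339  0.1298] F [-0.2 -0.6  1.2] w52.9mm g0.0
down t10.7 ee [ 0.5565 -0.3361  0.0491] F [-0.3 -0.7  0.3] w43.7mm g0.0
g8 t11.3 ee [ 0.5564 -0.3355  0.0488] F [-0.7  1.1  3.3] w12.1mm g8.0
g18 t11.7 ee [ 0.5564 -0.3356  0.0488] F [-0.1  0.5  5.3] w12.1mm g18.0
lift t12.5 ee [ 0.5555 -0.3348  0.1286] F [-0.3  0.   0.6] w12.3mm g18.0
336 208
```

View pics/m4.png

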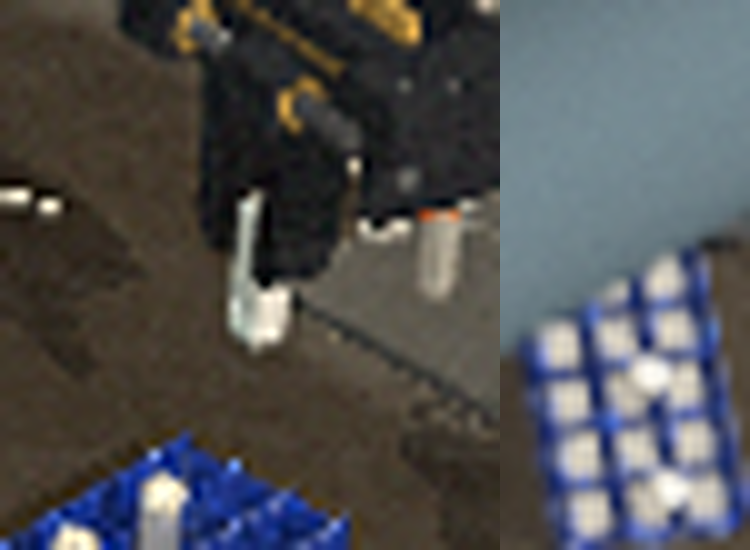

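The cuvette hangs square in the fingers: its bottom spans columns 230-290 of the crop, the lowest corner is near (255,348), and the clear window faces left. Next I'll estimate its offset across the pads and hover over the nest.

```bash
python3 - <<'E'
from cell import robot
from h import *
s=np.load("scene1.npz");o=np.array([336-25,208-22])
a=-.16;ex=np.array([np.cos(a),np.sin(a)]);ey=np.array([-ex[1],ex[0]]);e=np.array([.5555,-.3348])
for dx in(-.004,-.002,0,.002,.004):
    P=[[*(e+ex*(dx+i*.00625)+ey*j*.00625),.083] for i,j in((-1,1),(-1,-1),(1,-1))]
    print(dx,((proj(s,P)-o+.5)*10).round().tolist())
y=np.array([-np.sin(SY),np.cos(SY)]);nest=np.array([.519,.2392])-.1*y
q=best(robot,[*nest,.15],SY)
robot.move_to([.53,0.02,.2],q); robot.move_to([*nest,.135],q);robot.wait(.2); st(robot,"hover")
for n in("scene","top"):
    k=robot.capture(n); np.savez(n+"2.npz",**k)
s=np.load("scene2.npz");u,v=proj(s,[*nest,.07])[0].astype(int)
print(u,v,"nest mouth px",((proj(s,[[*nest,.047]])-[u-20,v-25]+.5)*12).round())
cv2.imwrite("pics/m5.png",cv2.resize(s["img"][v-25:v+23,u-20:u+30],None,fx=12,fy=12,interpolation=cv2.INTER_CUBIC))
E
```

```text
-0.004 [[210.0, 334.0], [234.0, 353.0], [268.0, 343.0]]
-0.002 [[215.0, 332.0], [239.0, 352.0], [273.0, 342.0]]
0 [[220.0, 331.0], [245.0, 350.0], [278.0, 340.0]]
0.002 [[226.0, 329.0], [250.0, 349.0], [284.0, 339.0]]
0.004 [[231.0, 327.0], [256.0, 347.0], [289.0, 337.0]]
ik [(np.float64(1.41), -0.1), (np.float64(0.67), 3.04)]
hover t14.9 ee [0.5101 0.138  0.1352] F [ 0.3 -1.7 -0.4] w12.3mm g18.0
236 171 nest mouth px [[253. 378.]]
```

View pics/m5.png

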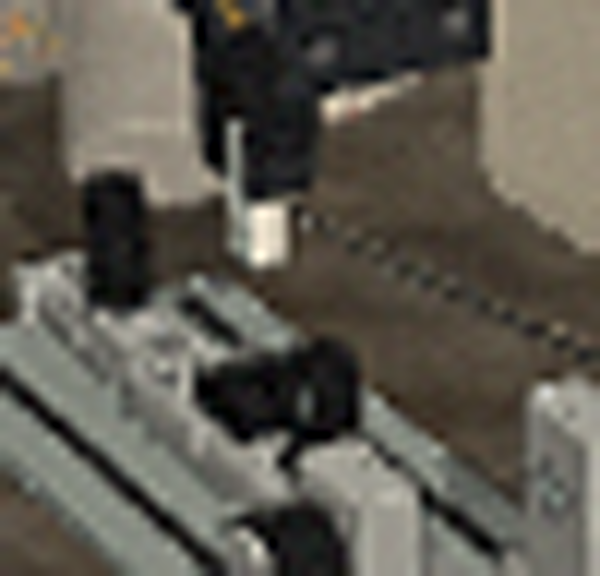

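```bash
python3 - <<'E'
from h import *
s=np.load("scene2.npz");o=np.array([236-20,171-25])
def cv(P):return ((proj(s,P)-o+.5)*12).round().tolist()
a=SY;ex=np.array([np.cos(a),np.sin(a)]);ey=np.array([-ex[1],ex[0]]);e=np.array([.5101,.138])
for dx in(-.004,-.002,0,.002,.004):
    print(dx,cv([[*(e+ex*(dx+i*.00625)+ey*j*.00625),.0895] for i,j in((-1,1),(-1,-1),(1,-1))]))
r=np.array([.81,-.59])*.01;k=np.array([.519,.2392])
print("knob edges",cv([[*(k-r),.06],[*(k+r),.06],[*k,.076]]))
n=k-.1*ey
print("nest corners mouth",cv([[*(n+ex*i*.015+ey*j*.015),.047] for i,j in((-1,1),(-1,-1),(1,-1),(1,1))]))
g=cv2.cvtColor(s["img"],cv2.COLOR_BGR2GRAY)
# half-level edges of the dark knob in the rows through its middle (crop columns)
for v in range(o[1]+17,o[1]+23):print(v,g[v,o[0]+4:o[0]+16])
for v in range(o[1]+17,o[1]+23):print(v,g[v,o[0]+15:o[0]+29])
E
```

```text
-0.004 [[217.0, 258.0], [236.0, 272.0], [271.0, 264.0]]
-0.002 [[223.0, 256.0], [242.0, 271.0], [277.0, 262.0]]
0 [[229.0, 255.0], [247.0, 270.0], [282.0, 261.0]]
0.002 [[234.0, 253.0], [253.0, 268.0], [288.0, 260.0]]
0.004 [[240.0, 252.0], [258.0, 267.0], [294.0, 258.0]]
knob edges [[81.0, 226.0], [141.0, 226.0], [109.0, 182.0]]
nest corners mouth [[189.0, 370.0], [233.0, 407.0], [317.0, 385.0], [272.0, 349.0]]
163 [55 50 52  2 18 28 22 11 56 79 62 70]
164 [48 54 58 13 21 24 21 18 38 49 53 51]
165 [48 45 51 28 21 27 21 23 41 57 53 50]
166 [33 39 40 25 17 29 38  9 29 58 57 59]
167 [ 94 125 138  41  24  32  27  16  39  60  58  56]
168 [187  99 112  27  11  25  30  21  38  56  54  46]
163 [ 70  58  45  43 154 148 218 219 182  38  61  72  69  70]
164 [ 51  47  51  52 119 164 227 217 183  49 118  46  85  66]
165 [ 50  51  50  53 117 133 219 214 182  55  74  60  62  73]
166 [ 59  55  56  57 135 151 224 220 185  60  70  71  69  71]
167 [ 56  49  57  43  60 118 240 193 150  67  81  76  78  72]
168 [46 48 45 56 43 56 99 74 76 67 76 76 70 70]
```

```bash
cat > ins.py <<'E'
from cell import robot
from h import *
ey=np.array([-np.sin(SY),np.cos(SY)]);ex=np.array([ey[1],-ey[0]])
nest=np.array([.519,.2392])-.1*ey
def servo(tgt,z,n=2,speed=.1,cmd=None):
    tgt=np.array([*tgt,z]);cmd=tgt.copy()
    for _ in range(n):
        robot.move_linear(cmd,speed=speed);robot.wait(.15)
        cmd=cmd+(tgt-robot.current_ee_pos())
    return cmd
E
python3 - <<'E'
from ins import *
tgt=nest+.0018*ex
cmd=servo(tgt,.099,3); st(robot,f"tgt {tgt.round(4)}"); print(robot.current_orientation().round(3),Q(SY+np.pi).round(3))
off=cmd-[*tgt,.099]
for z in(.095,.092,.0905,.089,.087):
    robot.move_linear(np.array([*tgt,z])+off,speed=.04);robot.wait(.1);st(robot,f"z{z}")
    if robot.current_wrist_force()[2]>6:print("touch");break
E
```

```text
tgt [0.511  0.1395] t16.5 ee [0.5109 0.1396 0.0989] F [ 0.3  0.8 -0.7] w12.4mm g18.0
[-0.     0.049  0.999  0.   ] [0.    0.049 0.999 0.   ]
z0.095 t16.8 ee [0.5109 0.1395 0.0949] F [-0.5  0.1  0.3] w12.5mm g18.0
z0.092 t17.2 ee [0.5109 0.1395 0.092 ] F [ 0.7  1.2 -0.2] w12.1mm g18.0
z0.0905 t17.5 ee [0.511  0.1395 0.0905] F [-0.1 -0.   0.9] w12.3mm g18.0
z0.089 t17.9 ee [0.511  0.1395 0.089 ] F [ 0.  -0.6 -0.8] w12.2mm g18.0
z0.087 t18.2 ee [0.5109 0.1395 0.087 ] F [-0.6 -0.4 -0.1] w12.3mm g18.0
```

```bash
python3 - <<'E'
from ins import *
tgt=nest+.0018*ex
for z in(.0845,.082,.080,.079,.0782):
    robot.move_linear([*tgt,z],speed=.04);robot.wait(.1);st(robot,f"z{z}")
    if robot.current_wrist_force()[2]>5:print("touch");break
robot.grip(.35);robot.wait(.2);st(robot,"open")
e=robot.current_ee_pos();robot.move_linear([*e[:2],.15],speed=.15);st(robot,"up")
s=robot.capture("scene");u,v=proj(s,[*nest,.06])[0].astype(int)
t=robot.capture("top");x,y=proj(t,[*nest,.06])[0].astype(int)
A=cv2.resize(s["img"][v-18:v+18,u-18:u+18],(396,396),interpolation=cv2.INTER_CUBIC);B=cv2.resize(t["img"][y-18:y+18,x-18:x+18],(396,396),interpolation=cv2.INTER_CUBIC)
cv2.imwrite("pics/m6.png",np.hstack([A,B]))
E
```

```text
z0.0845 t18.6 ee [0.511  0.1395 0.0845] F [-0.9  0.3 -1.5] w12.2mm g18.0
z0.082 t18.9 ee [0.511  0.1395 0.082 ] F [0.8 0.5 0.5] w12.1mm g18.0
z0.08 t19.3 ee [0.511  0.1395 0.08  ] F [-0.7  0.9 -0.8] w12.5mm g18.0
z0.079 t19.6 ee [0.511  0.1395 0.079 ] F [-0.3  1.2  0.2] w12.1mm g18.0
z0.0782 t20.0 ee [0.5111 0.1398 0.0787] F [-1.1  0.3  5.8] w12.4mm g18.0
touch
open t20.6 ee [0.5109 0.1395 0.0782] F [-0.4 -0.1  1. ] w30.9mm g0.0
up t21.3 ee [0.5107 0.1391 0.1496] F [-0.3  0.7  0.2] w30.6mm g0.0
```

View pics/m6.png

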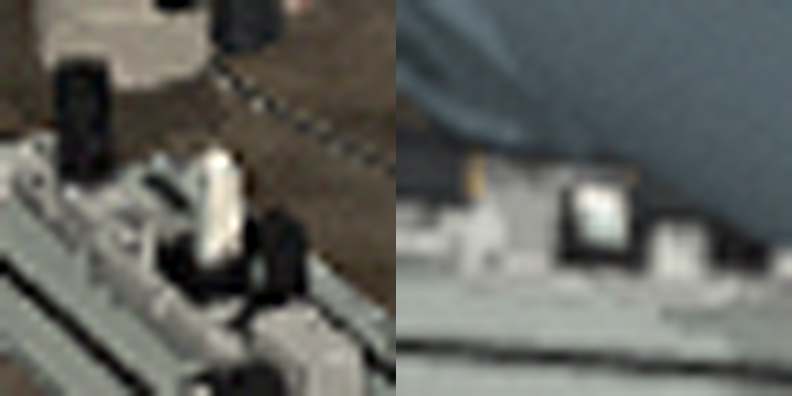

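The cuvette is seated: contact came at TCP z 0.0787, exactly as predicted. It stands upright in the nest at scene-crop (220,205) and top-crop (600,215). Now I'll grip the knob and push while logging force.

```bash
python3 - <<'E'
from ins import *
k=np.array([.519,.2392])
beam=np.array([.5007,.0070]); T=(nest-beam)@ey; print("T est",T)
q=best(robot,[*k,.14],SY+np.pi/2)
robot.move_to([*k,.14],q); robot.grip(.6)
c=servo(k,.066,2,.15); robot.grip(0,25); st(robot,"gripped")
f=lambda:robot.current_wrist_force()@[*ey,0]
go=lambda d,v:robot.move_linear([*(k-d*ey),.066],speed=v)
for d in(.03,.06,T-.052): go(d,.08); print("%.3f F %.1f"%(d,f()))
for d in np.arange(T-.049,T-.034,.003): go(d,.04); print("%.4f F %.1f"%(d,f()))
go(T-.012,.06); robot.wait(.1); st(robot,"near"); print((k-robot.current_ee_pos()[:2])@ey,T-.012)
E
```

```text
T est 0.13287411583884412
ik [(np.float64(0.91), 1.47), (np.float64(1.82), 4.61)]
gripped t25.0 ee [0.5188 0.2387 0.0649] F [ 2.3  0.1 -1.7] w19.1mm g25.0
0.030 F -0.0
0.060 F -1.7
0.081 F 3.2
0.0839 F 1.4
0.0869 F 0.8
0.0899 F -2.5
0.0929 F 0.3
0.0959 F 5.1
near t28.4 ee [0.5073 0.1197 0.0655] F [  5.1   0.3 -17.2] w18.9mm g25.0
0.12009318077229032 0.12087411583884412
```

The reference click was near d=0.092, so the nest's notch is expected near d=0.136. I'll relax the z preload and step in slowly.

```bash
python3 - <<'E'
from ins import *
k=np.array([.519,.2392])
go=lambda d,v:robot.move_linear([*(k-d*ey),.0645],speed=v)
def log(d):
    F=[]
    for _ in range(4): robot.wait(.05);F.append(robot.current_wrist_force()@[*ey,0])
    a=(k-robot.current_ee_pos()[:2])@ey;print("%.4f act %.4f F %.1f"%(d,a,np.mean(F)));return a,np.mean(F)
neg=False
for d in np.arange(.124,.1412,.0015):
    go(d,.03);a,F=log(d)
    if d>.128 and F<-1: neg=True
    if neg and F>0.3: break
st(robot)
E
```

```text
0.1240 act 0.1224 F 5.0
0.1255 act 0.1248 F 4.1
0.1270 act 0.1269 F 3.1
0.1285 act 0.1285 F 2.8
0.1300 act 0.1301 F 2.4
0.1315 act 0.1319 F 1.7
0.1330 act 0.1341 F -0.1
0.1345 act 0.1364 F -1.3
0.1360 act 0.1372 F 0.5
 t32.5 ee [0.5057 0.1027 0.065 ] F [-0.7 -0.2  9. ] w19.3mm g25.0
```

The force turned negative and then rose at d≈0.137, so the slide is in the notch. I'll open briefly so the ball can centre it, regrip and check with a picture.

```bash
python3 - <<'E'
from ins import *
robot.grip(.35);robot.wait(.3);st(robot,"open")
robot.grip(0,25);robot.wait(.4);st(robot,"regrip")
k=np.array([.519,.2392]);e=robot.current_ee_pos();print("d",(k-e[:2])@ey)
print([round(float(robot.current_wrist_force()@[*ey,0]),1) for _ in range(3)])
s=robot.capture("scene");t=robot.capture("top");np.savez("scene3.npz",**s);np.savez("top3.npz",**t)
n=e[:2]-.1*ey;u,v=proj(s,[*n,.06])[0].astype(int)
x,y=proj(t,[*n,.06])[0].astype(int)
A=cv2.resize(s["img"][v-20:v+20,u-20:u+20],(400,400),interpolation=cv2.INTER_CUBIC);B=cv2.resize(t["img"][y-20:y+20,x-20:x+20],(400,400),interpolation=cv2.INTER_CUBIC)
cv2.imwrite("pics/m7.png",np.hstack([A,B]))
E
```

```text
open t33.1 ee [0.5056 0.1038 0.0645] F [-0.2 -0.2  0.2] w30.9mm g0.0
regrip t33.9 ee [0.5058 0.1039 0.0645] F [ 1.1  0.1 -0.7] w19.3mm g25.0
d 0.13597233921053736
[0.2, 0.2, 0.2]
```

View pics/m7.png

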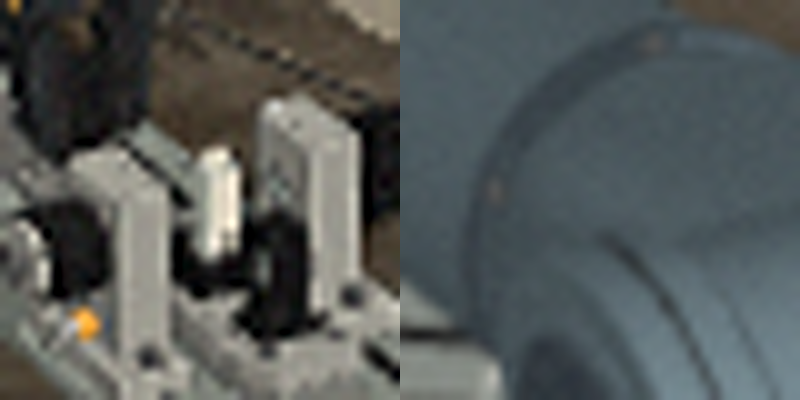

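The scene crop shows the cuvette at (220,200) midway between the posts, whose tops are at about (120,165) and (312,115). A small wiggle will confirm the notch is centred.

```bash
python3 - <<'E'
from ins import *
k=np.array([.519,.2392])
for d in(.1375,.139,.1375,.136,.1345,.133,.1345,.136):
    robot.move_linear([*(k-d*ey),.0645],speed=.03);F=[]
    for _ in range(4): robot.wait(.05);F.append(robot.current_wrist_force()@[*ey,0])
    print("%.4f act %.4f F %.1f"%(d,(k-robot.current_ee_pos()[:2])@ey,np.mean(F)))
st(robot)
E
```

```text
0.1375 act 0.1364 F 4.9
0.1390 act 0.1367 F 7.5
0.1375 act 0.1366 F 5.4
0.1360 act 0.1362 F 2.2
0.1345 act 0.1355 F -3.4
0.1330 act 0.1350 F -6.1
0.1345 act 0.1352 F -4.5
0.1360 act 0.1357 F -1.1
 t37.6 ee [0.5058 0.1041 0.0645] F [ 4.6 -1.1 -1.8] w19.2mm g25.0
```

```bash
python3 - <<'E'
from ins import *
robot.wait(.3);st(robot,"final");print(robot.hand_in())
E
```

```text
final t37.9 ee [0.5057 0.1041 0.0645] F [ 4.3 -0.4 -1.2] w19.0mm g25.0
the job is handed in; nothing more can be done
None
```

I handed the job in at about 38 s: the cuvette is seated in the nest, the slide is centred in the nest's notch at the beam, and the hand is closed on the knob at 25 N. The hand-in call returned no verdict, and I took no final picture of the rack, vials, beaker and flask.

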